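# Take the tall battery pack out of the charging drawer

## Task

Pull the charging unit's drawer well open by its handle. Then pinch the two side catches of the tall battery pack in the drawer fully in, lift the pack upright out of its bay until its underside is higher than the top of the charging unit, and finish still holding it there by the pinched catches, touching nothing else. Leave the short pack seated and the other things on the bench alone.

Things in the scene. Friction and masses are not known exactly. Their poses are not given: they have to be found in the camera images.
- charger: grey steel charging unit, fixed to the bench, 240 deep (x) x 240 wide (y) x 140 mm high; origin at the centre of its underside on the bench; its own -x is the front, where the drawer comes out, and z is up. A screwdriver lies along y across the middle of its top; the rest of the top is clear
- drawer (a joint): the unit's only drawer: how far it is out in m, 0 = shut, stop at 0.150, sliding along the unit's -x; moves with about 2 N, stays where left, carries both packs along. Front plate 12 mm thick, 234 mm wide, top edge 134 mm above the bench; open at the top, its sides only 50 mm and its floor 16 mm above the bench
- drawer_handle (a point): middle of the drawer's bow handle: a level round steel bar, 10 mm thick and 100 mm long along the unit's y, 105 mm above the bench, its axis 42 mm in front of the front plate (free gap behind it 37 mm); moves with the drawer
- tall_pack: the tall battery pack, black with grey catches on its +y and -y sides, loose, about 0.34 kg, 60 (x) x 100 mm high; x, y parallel to the unit's, z up. Origin: centre of its underside, 16 mm above the bench when seated. It stands in one of two bays, 55 mm left and right of the drawer's middle, 72 mm behind the outside of the front plate. Bay walls reach 42 mm above the bench, 1 mm play
- tall_pack_grip (a point): point midway between the finger pads of the tall pack's catches, 76 mm above the pack's underside. The pads are flat grey ribbed faces on the +y and -y sides, 30 mm wide (x) x 32 mm high (centred on this height), 48 mm apart over their outer faces when free and 36 mm when both are fully in; 25 mm or more is free beside them
- tall_pack_l (a joint): press of the catch on the pack's +y side in m, 0 = out, 0.006 = fully in; its spring pushes out with 2 N, rising to 8 N fully in. A tongue on it hooks under a lip of the bay, so the pack lifts only 2 mm until both catches are in at least 4.5 mm
- tall_pack_r (a joint): press of the catch on the pack's -y side in m, as the other
- short_pack: the short battery pack in the other bay, same shape and catches but 75 mm high; origin at the centre of its underside; to stay seated
- tumbler: black drinking tumbler, 84 mm wide, 205 mm high, standing right of the unit; origin at the centre of its underside; to be left alone
- phone: black phone lying on the bench, 150 x 73 x 9 mm, origin at the centre of its underside; to be left alone
- marker: white marker with a black cap lying on the bench, 133 mm long, 12 mm thick; to be left alone
- hex_key: dark steel L-shaped hex key lying on the bench, 100 x 30 x 5 mm; to be left alone
- driver: screwdriver 150 mm long lying on top of the charging unit; to be left alone

How it is judged (in metres and radians):
On the way, in this order (a step that is already met when the one before it is completed fails the run):
1. the drawer is pulled out at least 100 mm, the tall pack still in its bay (value of joint drawer above 0.1 m and height (world z) of tall_pack below 0.022 m), for 0.2 s.
2. both catches of the tall pack are pinched in at least 4.5 mm by the fingers while it still stands in its bay (value of joint each of tall_pack_l, tall_pack_r above 0.0045 m and contact force between the fingers and tall_pack above 3 N and height (world z) of tall_pack below 0.024 m), for 0.05 s.
At the end, for the whole second after the job is handed in: tall pack held still by the fingers (under 30 mm/s), both catches in at least 4 mm, upright within 0.3 rad, underside over 140 mm above the bench, touching neither unit, short pack nor tumbler; drawer still out over 80 mm, short pack seated (underside below 22 mm) (height (world z) of tall_pack above 0.14 m and angle between tall_pack's own z axis and vertical below 0.3 rad and value of joint each of tall_pack_l, tall_pack_r above 0.004 m and contact force between the fingers and tall_pack above 3 N and contact force between tall_pack and charger below 0.2 N and contact force between tall_pack and short_pack below 0.2 N and contact force between tall_pack and tumbler below 0.2 N and linear speed of tall_pack below 0.03 m/s and value of joint drawer above 0.08 m and height (world z) of short_pack below 0.022 m); the arm keeps its last pose, push and grip.
It fails at once if the short pack is pulled out of its bay (height (world z) of short_pack above 0.03 m).
It fails at once if a bystander (tumbler, phone, marker, hex key, screwdriver) is moved more than 30 mm (distance of any of tumbler, phone, marker, hex_key, driver from where it was at the start of the episode above 0.03 m).
It also fails if it takes over 48 s, if anything falls off the work surface, if the arm or the gripper's body presses on something with over 40 N, if the wrist force passes 120 N, or if a joint passes its speed limit or range.

## Robot

A 7-joint arm with a two-finger parallel gripper is mounted at the origin on the work surface. World frame = base frame: x ahead of the robot, y to its left, z up, the work surface at z = 0. Lengths are in mm, angles in rad, forces in N, time in s.
With the tool pointing down it reaches from about 400 to 900 mm from the base axis. Payload 5.6 kg.
Tool frame: the origin (TCP) lies midway between the tips of the shut fingers; the grasp point (between the pads) lies 19 mm behind it; x points along the fingers, y is the direction in which the jaws open and shut, and the axes are right-handed (so a half turn about x gives the same grasp; the last joint's range is limited). The gripper opens to 92 mm and grips with 3 to 60 N. Pads are 20 mm wide; open, the fingers measure 128 mm over their backs; the gripper's body (75 mm by 189 mm) begins 69 mm behind the grasp point.
Start: joints at [1.278, 0.468, -0.012, 1.603, 0.006, 1.071, -0.056], TCP at [160.644, -629.843, 214.592] pointing down, gripper open.
Joint ranges: [-2.53, 2.53], [-0.31, 2.02], [-1.57, 1.55], [0.28, 2.44], [-1.29, 4.43], [0.15, 1.84], [-2.92, 2.92]. Speed limits (rad/s): [2.57, 2.57, 3.14, 3.14, 3.14, 3.14, 3.14].

## Interface

Orientations are given as a rotation vector (axis times angle).
In Python, from cell import robot, grip, kin, viewer gives the robot as it stands. Calls block until the motion is done:
- robot.movep(position, orientation): joint-space move of the TCP to a pose.
- robot.servo_line(position, feed=150, rotation=None): straight line of the TCP; rotation=None keeps the orientation; feed is the mean speed in mm/s.
- robot.goto_joints(angles): joint-space move.
- grip(opening, newtons=None): opening from 0.0 (shut) to 1.0 (fully open); newtons is the grip in N (None keeps the last); returns when the fingers have stopped.
- robot.hold(seconds).
- kin.ik(position, orientation): joint angles nearest the present ones, or None.
- robot.observe(): the state.
- viewer.read_camera(name): name is "scene" or "top" or "wrist"; returns the picture (400x640x3 uint8, red, green, blue); there is no depth.
- viewer.camera_info(name): a dict with "camera_matrix" (3x3 intrinsics, pixels), "k1" (the pictures are not rectified: a ray, as slopes to the right and down, at radius r is drawn at 1 + k1 r^2 times it, then the intrinsics apply), "R" (3x3) and "t" (3): a world point X has camera coordinates R X + t. Camera axes: x right, y down, z forward; pixel columns grow to the right and rows downward; lengths in mm; the calibration is good to about 2 mm. A picture is of the moment at which its call begins: read the wrist's pose just before it. camera_info takes no time and is no camera call; for the wrist camera it gives the pose at the moment of the call.
A pose or a line that the arm cannot do raises robot.IKError and nothing moves.
- robot.job_done(): hands the job in, once; it reports no verdict.
Trained networks look in the newest picture that a camera, given by its name, has taken for a name from the list of things; names that differ only in an ending like _2 or _b are one class to them, and where a whole thing is asked for, a point or a joint stands for the part that bears it (a point fixed in the world has none). Each returns a list of dicts, best first, with "confidence" (0 to 1); they miss things now and then, are a little off and sometimes report something else, mostly with a low value. They report only what shows in the picture. A call takes as long as a camera call.
- viewer.silhouettes(name, camera): "mask" (400x640 bool, what is visible of it).
- viewer.pinpoint(name, camera): "at" ([x, y, z] in mm, in the coordinates of the camera as it stood for that picture, good to about 4 mm: a listed point, or the origin of a listed thing).
The state is a dict: "t": time; "joints": joint angles; "joint_velocities": joint speeds; "joint_torque": joint torques, N m; "tcp_pos": TCP position; "tcp_rot": TCP orientation; "contact_force": force on the tool from outside, world axes, zero at the start; "wrist_torque": the same for the moment, N m; "grip_width": opening from 0.0 (shut) to 1.0 (fully open).
Only numpy, scipy, OpenCV 4.12 (cv2) and the standard library are available. Lean on these libraries where they do the work, as an engineer would, in place of code of your own. Each camera call takes 0.05 s, during which the arm holds its last target. There are 200 camera calls.

## Working session

There is one attempt and no reset: what is moved stays moved. The work goes in short steps, each a Python script; the robot and the scene stay as the last script left them, time stands still between calls to the robot, and variables do not carry over. Pictures are saved under pics/ and viewed, about 8 in all and at most 12, crops included, and the job is handed in when it is done.

```bash
ls; mkdir -p pics; cat > h.py <<'E'
import numpy as np, cv2
from scipy.spatial.transform import Rotation as Rn
from cell import robot, grip, kin, viewer
def snap(cam, f=None):
    info=viewer.camera_info(cam); im=viewer.read_camera(cam)
    if f: cv2.imwrite('pics/'+f, cv2.cvtColor(im,cv2.COLOR_RGB2BGR))
    return im, info
def pin(name, cam, info):
    R=np.array(info['R']); t=np.array(info['t']).ravel()
    return [(np.round(R.T@(np.array(d['at'])-t),1), round(d['confidence'],2)) for d in viewer.pinpoint(name,cam)][:3]
def rotv(xt, yt):
    xt=np.array(xt,float); yt=np.array(yt,float); xt/=np.linalg.norm(xt); yt-=xt*(xt@yt); yt/=np.linalg.norm(yt)
    return Rn.from_matrix(np.column_stack([xt,yt,np.cross(xt,yt)])).as_rotvec()
E
python3 - <<'E'
from h import *
s=robot.observe(); print(s)
ims=[]
for c in ['scene','top']:
    im,i=snap(c,c+'0.png'); ims.append(im)
    print(c,i)
    for n in ['charger','drawer_handle','tall_pack','tall_pack_grip','short_pack','tumbler','phone','marker','hex_key','driver']: print(n,pin(n,c,i))
cv2.imwrite('pics/both0.png',cv2.cvtColor(np.vstack(ims),cv2.COLOR_RGB2BGR)[:, :][:800])
E
```

```text
pics
{'t': 0.0, 'joints': array([ 1.27796305,  0.46839059, -0.0115956 ,  1.6035996 ,  0.00599769,
        1.07139569, -0.05627595]), 'joint_velocities': array([-1.19962483e-03,  7.44865245e-05,  5.10525042e-04,  8.35147360e-05,
       -9.53974579e-05,  7.46387191e-04,  1.56208836e-03]), 'joint_torque': array([-1.54573809e-04, -5.20571923e+01, -1.23185173e-02, -2.43752646e+01,
       -5.65195922e-02,  1.71125669e-02,  1.14699660e-04]), 'tcp_pos': array([ 160.49433063, -629.28256284,  213.64158679]), 'tcp_rot': array([ 2.08888711,  0.26411361, -2.08960689]), 'contact_force': array([-0.03937381,  0.2609189 ,  0.03918883]), 'wrist_torque': array([ 0.0130002 , -0.00423694, -0.01167274]), 'grip_width': 0.9978005010144985}
scene {'camera_matrix': array([[505.08353851,   0.        , 315.39677898],
       [  0.        , 505.08353851, 193.89612022],
       [  0.        ,   0.        ,   1.        ]]), 'k1': -0.08078032092693002, 'R': array([[ 0.37732112,  0.92608067,  0.00183496],
       [ 0.69551166, -0.28206899, -0.66083327],
       [-0.61146733,  0.25062259, -0.75053049]]), 't': array([-194
[... 620 characters left out ...]
0.001018733091420703, 'R': array([[-0.01485256, -0.99985321,  0.0085418 ],
       [-0.9859808 ,  0.01322549, -0.16633386],
       [ 0.16619647, -0.01089254, -0.9860325 ]]), 't': array([-35.80750937, 573.62091915, 982.53870207])}
charger [(array([760.2,  96.2,   5.2]), 0.83)]
drawer_handle [(array([584.1, 114.8, 100.5]), 0.61)]
tall_pack []
tall_pack_grip []
short_pack []
tumbler [(array([ 566.9, -413.2,    1.1]), 0.62)]
phone [(array([383.8, 345.7,  -1.8]), 0.71), (array([758.7,  98.3,   4.8]), 0.55)]
marker [(array([ 409.8, -358. ,   -3.3]), 0.6)]
hex_key [(array([3.487e+02, 1.661e+02, 2.000e-01]), 0.57), (array([ 410.6, -358.1,   -2.5]), 0.56)]
driver [(array([757. , 101.4, 134.3]), 0.82)]
```

View pics/scene0.png

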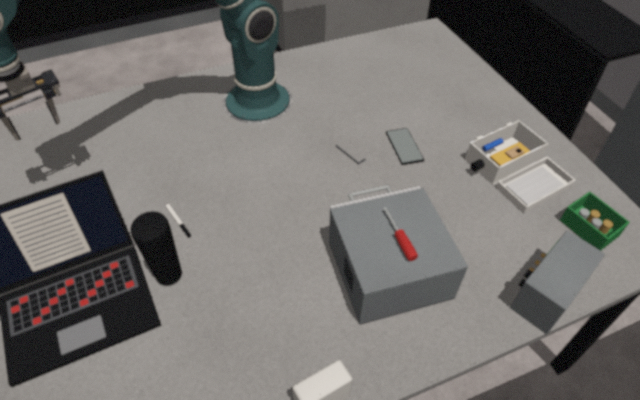

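View pics/top0.png

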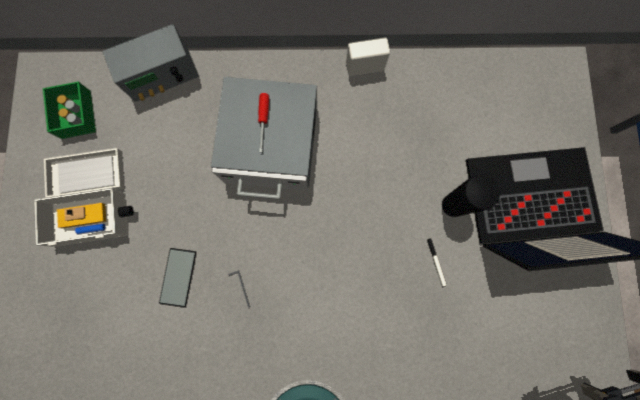

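The scene view shows the unit (360,250) with its handle (372,192) facing the robot. The tumbler is at (157,248), and nothing blocks the way in front of the drawer. In the top view the unit's roof corners are near (222,78), (317,86), (307,178) and (213,172). The screwdriver's shaft runs up and down at x≈263, so it lies front to back. The task says it lies across, but it's outside my working area either way. Next I'll work out the yaw and plan the hook pull.

```bash
cat >> h.py <<'E'
def ray(info,px,z):
    K=np.array(info['camera_matrix']);R=np.array(info['R']);t=np.array(info['t']).ravel()
    p=cv2.undistortPoints(np.array([[px]],float),K,np.array([info['k1'],0,0,0.]))[0,0]
    d=R.T@np.array([p[0],p[1],1]);c=-R.T@t
    return c+d*(z-c[2])/d[2]
E
python3 - <<'E'
from h import *
im,i=snap('top')
m=viewer.silhouettes('charger','top')[0]['mask'].astype(np.uint8)
c=max(cv2.findContours(m,0,2)[0],key=cv2.contourArea)
print(cv2.approxPolyDP(c,4,True)[:,0].tolist())
for p in [(222,78),(317,86),(307,178),(213,172)]: print(p,ray(i,p,140).round(1))
for p in [(238,178),(281,180),(237,193),(281,196)]: print(p,ray(i,p,105).round(1))
yaw=-0.1
for yaw in(-.08,-.12):
  xu=np.array([np.cos(yaw),np.sin(yaw),0]);yu=np.array([-xu[1],xu[0],0])
  for s in (1,-1):
    r=rotv([0,0,-1],s*yu)
    for P in ([160,-630,350],[600,113,300],[600,113,90],[455,130,90],[560,80,230],[470,130,300]): print(yaw,s,P,None if (q:=kin.ik(P,r)) is None else np.round(q,2))
E
```

```text
[[225, 76], [212, 172], [249, 197], [276, 199], [284, 189], [306, 190], [316, 85]]
(222, 78) [883.4 205.9 140. ]
(317, 86) [859.  -36.8 140. ]
(307, 178) [618.4  -9.2 140. ]
(213, 172) [636.5 221.1 140. ]
(238, 178) [628.9 166.9 105. ]
(281, 180) [622.3  57.8 105. ]
(237, 193) [590.1 168.6 105. ]
(281, 196) [580.9  57.7 105. ]
-0.08 1 [160, -630, 350] [ 1.67  0.44 -0.57  1.4   0.24  1.37  2.58]
-0.08 1 [600, 113, 300] [ 0.44  0.52 -0.97  1.56  0.44  1.3   0.9 ]
-0.08 1 [600, 113, 90] [ 0.3   0.69 -0.75  1.76  0.57  0.92  0.8 ]
-0.08 1 [455, 130, 90] [ 0.52  0.66 -1.1   2.07  0.77  0.89  0.46]
-0.08 1 [560, 80, 230] [ 0.61  0.57 -1.11  1.75  0.55  1.18  0.83]
-0.08 1 [470, 130, 300] [ 0.73  0.38 -1.3   1.83  0.39  1.23  0.8 ]
-0.08 -1 [160, -630, 350] [ 1.22  0.37  0.07  1.44 -0.02  1.33 -0.36]
-0.08 -1 [600, 113, 300] [ 0.37  0.47 -0.85  1.57  0.37  1.27 -2.19]
-0.08 -1 [600, 113, 90] [ 0.14  0.62 -0.51  1.77  0.38  0.86 -2.2 ]
-0.08 -1 [455, 130, 90] [ 0.25  0.47 -0.72  2.09  0.46  0.74 -2.41]
-0.08 -1 [560, 80, 230] [ 0.39  0.42 -0.76  1.76  0.33  1.09 -2.13]
-0.08 -1 [470, 130, 30
[... 164 characters left out ...]
  0.43  1.3   0.87]
-0.12 1 [600, 113, 90] [ 0.3   0.69 -0.75  1.76  0.57  0.92  0.76]
-0.12 1 [455, 130, 90] [ 0.52  0.66 -1.1   2.07  0.78  0.9   0.42]
-0.12 1 [560, 80, 230] [ 0.6   0.56 -1.09  1.75  0.53  1.17  0.8 ]
-0.12 1 [470, 130, 300] [ 0.74  0.39 -1.32  1.83  0.4   1.24  0.75]
-0.12 -1 [160, -630, 350] [ 1.22  0.37  0.08  1.44 -0.03  1.33 -0.4 ]
-0.12 -1 [600, 113, 300] [ 0.37  0.47 -0.85  1.57  0.36  1.27 -2.22]
-0.12 -1 [600, 113, 90] [ 0.13  0.61 -0.5   1.77  0.37  0.85 -2.23]
-0.12 -1 [455, 130, 90] [ 0.25  0.47 -0.72  2.09  0.46  0.74 -2.45]
-0.12 -1 [560, 80, 230] [ 0.39  0.42 -0.75  1.76  0.32  1.09 -2.17]
-0.12 -1 [470, 130, 300] [ 0.54  0.25 -1.01  1.84  0.22  1.18 -2.23]
```

```bash
python3 - <<'E'
from h import *
yaw=-0.095
xu=np.array([np.cos(yaw),np.sin(yaw),0]);yu=np.array([-xu[1],xu[0],0]); r=rotv([0,0,-1],yu)
robot.servo_line([160,-630,350],feed=250)
robot.movep([560,117,300],r)
s=robot.observe();print(s['t'],s['tcp_pos'],s['joints'].round(2))
im,i=snap('wrist','w1.png'); print(i)
print(pin('drawer_handle','wrist',i),pin('charger','wrist',i),pin('driver','wrist',i))
E
```

```text
4.875 [560.33403549 115.95074434 299.84862972] [ 0.53  0.48 -1.08  1.65  0.44  1.28  0.84]
{'camera_matrix': array([[284.43197286,   0.        , 313.05822704],
       [  0.        , 284.43197286, 194.75557326],
       [  0.        ,   0.        ,   1.        ]]), 'k1': -0.042097063505730344, 'R': array([[ 9.60347578e-02,  9.95377971e-01, -1.39827212e-04],
       [ 9.64574520e-01, -9.30281409e-02,  2.46863849e-01],
       [ 2.45709829e-01, -2.38423837e-02, -9.69050164e-01]]), 't': array([-169.21454402, -579.76916183,  337.97380852])}
[(array([584.7, 114.4, 102.6]), 0.56)] [] [(array([759.1, 101.4, 141.3]), 0.72)]
```

View pics/w1.png

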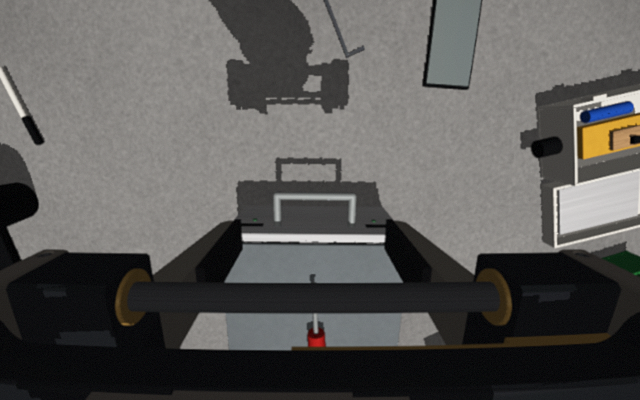

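The wrist view shows the bow handle's bar from (275,197) to (354,198). The white top edge of the front plate runs from about (242,237) to (386,236).

```bash
python3 - <<'E'
from h import *
im=cv2.imread('pics/w1.png')
i=viewer.camera_info('wrist')
for x in (285,300,330,345): print(x,im[188:246:1,x,1].tolist())
for p in [(275,197),(354,197.5)]: print(ray(i,p,110).round(1))
for p in [(242,234),(386,234)]: print(ray(i,p,134).round(1))
print(np.r_[[im[198,265:285,1]],[im[198,345:365,1]]].tolist())
E
```

```text
285 [63, 61, 60, 58, 68, 95, 128, 159, 180, 177, 157, 112, 72, 60, 60, 60, 62, 63, 65, 66, 67, 66, 68, 64, 67, 66, 66, 69, 67, 66, 68, 65, 69, 66, 65, 70, 66, 66, 70, 70, 67, 63, 68, 66, 68, 111, 174, 211, 221, 221, 217, 215, 211, 164, 77, 38, 67, 101]
300 [62, 59, 57, 58, 62, 91, 124, 155, 179, 180, 162, 118, 73, 55, 59, 60, 59, 62, 66, 67, 67, 68, 65, 68, 66, 68, 64, 67, 63, 64, 65, 66, 67, 67, 67, 68, 65, 65, 68, 69, 67, 68, 70, 68, 65, 96, 164, 209, 220, 221, 218, 218, 218, 201, 131, 64, 63, 96]
330 [63, 60, 62, 58, 57, 82, 117, 146, 171, 183, 169, 148, 98, 64, 55, 61, 61, 59, 63, 67, 67, 69, 66, 68, 68, 66, 67, 66, 64, 65, 65, 68, 64, 64, 66, 66, 66, 66, 69, 68, 64, 67, 66, 69, 63, 82, 152, 207, 220, 220, 218, 222, 224, 214, 132, 36, 40, 86]
345 [58, 60, 60, 58, 58, 74, 110, 141, 168, 187, 176, 154, 102, 65, 61, 64, 61, 63, 64, 67, 65, 68, 67, 64, 65, 65, 65, 68, 63, 64, 65, 65, 65, 64, 67, 66, 66, 64, 66, 65, 65, 65, 66, 67, 62, 79, 144, 200, 218, 217, 219, 222, 223, 218, 133, 38, 37, 86]
[582.   64.3 110. ]
[592.5 167.5 110. ]
[620.3  20.2 134. ]
[637.7 202.3 134. ]
[[63, 62, 60, 60, 59, 56, 58, 64, 95, 134, 158, 176, 179, 166, 153, 155, 157, 156, 155, 157], [176, 178, 176, 177, 177, 174, 176, 187, 182, 160, 127, 85, 62, 62, 61, 60, 66, 66, 61, 62]]
```

```bash
python3 - <<'E'
from h import *
yaw=-0.095
xu=np.array([np.cos(yaw),np.sin(yaw),0])
g=np.array([586,116,0])+23.5*xu; g[2]=0
Z=lambda z:np.array([0,0,z])
grip(0.22,20)
robot.servo_line(g+Z(180),feed=150)
robot.servo_line(g+Z(84),feed=100)
s=robot.observe();print(s['t'],s['tcp_pos'],s['contact_force'].round(1))
if np.linalg.norm(s['contact_force'])<6:
    for d in (30,148):
        robot.servo_line(g+Z(84)-d*xu,feed=100); s=robot.observe();print(s['t'],s['tcp_pos'],s['contact_force'].round(1))
    im,i=snap('top','t2.png'); print(pin('drawer_handle','top',i),pin('tall_pack_grip','top',i),pin('tall_pack','top',i),pin('short_pack','top',i))
E
```

```text
8.325 [609.85736022 114.06243058  84.66404384] [-0.1 -0.3  0.4]
8.775 [579.75613221 116.51390509  84.48999471] [ 0.7 -0.3  0.4]
10.1083 [461.95492265 127.37453089  83.76324752] [ 1. -0. -0.]
[(array([564.8, 167.3,  14.6]), 0.7)] [(array([555.2,  63.6,  91.3]), 0.94)] [(array([553.4,  65.5,  16.9]), 0.65)] [(array([565.7, 165.7,  15. ]), 0.74)]
```

The drawer came out with very little force. The tall pack is in the unit's -y bay: the handle geometry puts its grip at (555.3, 63.5), and the network says (555.2, 63.6). I'll unhook and take a closer look.

```bash
python3 - <<'E'
from h import *
yaw=-0.095
xu=np.array([np.cos(yaw),np.sin(yaw),0]);yu=np.array([-xu[1],xu[0],0]); r=rotv([0,0,-1],yu)
p=robot.observe()['tcp_pos']+5*xu
robot.servo_line(p,feed=50)
robot.servo_line([p[0],p[1],240],feed=150)
grip(0.64)
v=np.array([555.3,63.5,240])-25*xu
robot.servo_line(v,feed=150,rotation=r)
s=robot.observe();print(s['t'],s['tcp_pos'],s['contact_force'].round(1),s['grip_width'])
im,i=snap('wrist','w3.png')
for n in ['tall_pack_grip','tall_pack','short_pack','drawer_handle']: print(n,pin(n,'wrist',i))
ms=viewer.silhouettes('tall_pack','wrist')
if ms: cv2.imwrite('pics/m3.png',ms[0]['mask'].astype(np.uint8)*255)
E
```

```text
13.2583 [529.82372113  66.61561288 239.9085656 ] [ 0.1 -0.6 -0.4] 0.6425661034629468
tall_pack_grip [(array([552.6,  64.9,  87.1]), 0.61)]
tall_pack [(array([555.7,  62.3,  15.7]), 0.9)]
short_pack [(array([569.3, 174.8,  20.6]), 0.57)]
drawer_handle [(array([443.3, 127.5, 106.7]), 0.58)]
```

View pics/w3.png

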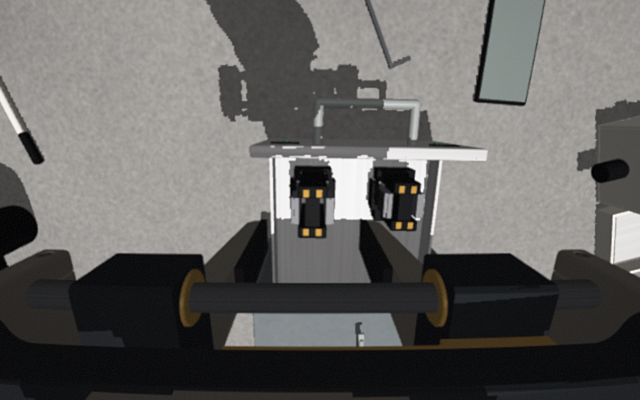

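The tall pack's top has four gold contacts near (305,193), (320,193), (305,232) and (320,232), with grey catches on both sides. The short pack is at (397,200), clear of it. I'll project the contacts to cross-check the position.

```bash
python3 - <<'E'
from h import *
i=viewer.camera_info('wrist'); im=cv2.imread('pics/w3.png')
hsv=cv2.cvtColor(im,cv2.COLOR_BGR2HSV); m=cv2.inRange(hsv,(10,120,120),(30,255,255)); m[:,:295]=0;m[:,345:]=0;m[:180]=0;m[245:]=0
n,_,st,c=cv2.connectedComponentsWithStats(m)
P=[ray(i,p,117) for p,s in zip(c[1:],st[1:]) if s[4]>8]
print(np.round(P,1),np.mean(P,0))
cv2.imwrite('pics/c3.png',cv2.resize(im[80:260,230:460],None,fx=3.3,fy=3.3))
for q in ([555.3,63.5,75],[555.3,63.5,250]): print(kin.ik(q,robot.observe()['tcp_rot']))
E
```

```text
[[534.5  57.9 117. ]
 [535.7  71.9 117. ]
 [578.3  53.5 117. ]
 [579.5  67.3 117. ]] [557.00557645  62.62944509 117.        ]
[ 0.48920519  0.70539506 -0.88950421  1.88757669  0.70188607  0.89551524
  0.72599078]
[ 0.63119557  0.51095735 -1.07771272  1.74315636  0.48434073  1.18354357
  0.89331558]
```

View pics/c3.png

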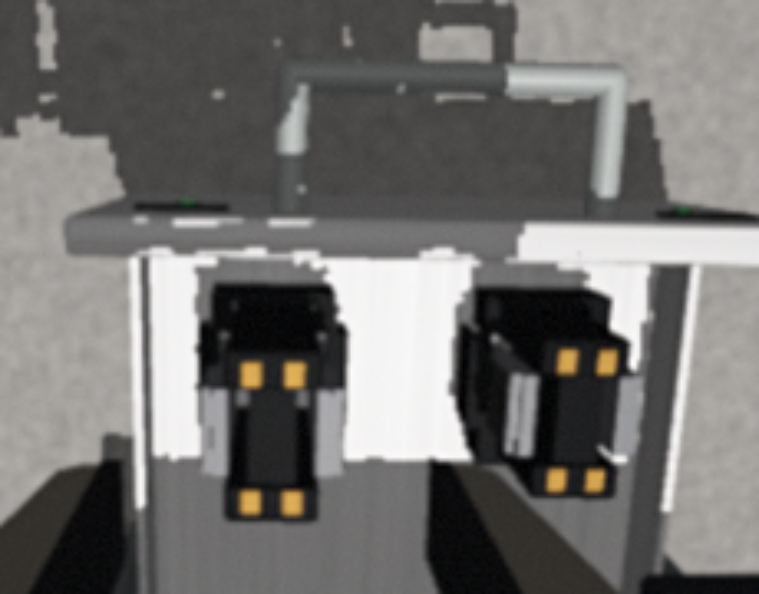

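```bash
python3 - <<'E'
from h import *
yaw=-0.095
xu=np.array([np.cos(yaw),np.sin(yaw),0]);yu=np.array([-xu[1],xu[0],0]); r=rotv([0,0,-1],yu)
c=np.array([556.2,63.2,0]); Z=lambda z:np.array([0,0,z])
robot.servo_line(c+Z(150),feed=120,rotation=r)
ok=True
for z in (112,74):
    robot.servo_line(c+Z(z),feed=60); s=robot.observe();print(s['t'],s['tcp_pos'],s['contact_force'].round(1))
    if np.linalg.norm(s['contact_force'])>6: ok=False;break
if ok:
    grip(0.0,30); robot.hold(0.4); s=robot.observe();print(s['t'],s['grip_width']*92,s['contact_force'].round(1),s['wrist_torque'].round(2))
    snap('wrist','w4.png')
E
```

```text
15.275 [556.32918752  63.45694766 112.0841769 ] [0.4 0.3 0.3]
16.0583 [556.3328113   63.43845337  74.09406588] [-0.8  0.1  0.3]
16.9583 33.57710139188338 [-0.6 -0.4  5.6] [-0.14  0.06 -0.1 ]
```

View pics/w4.png

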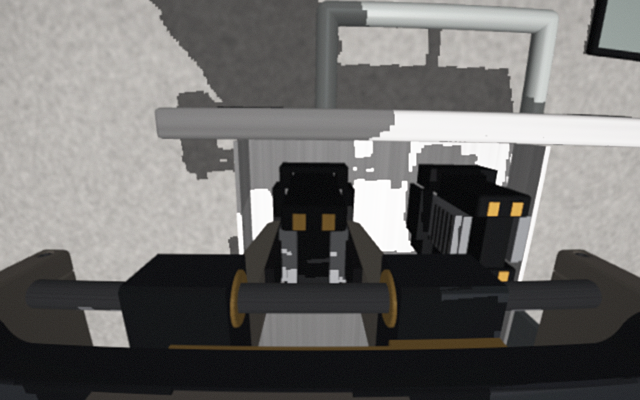

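The fingers are on both catches, at about (285,258) and (350,258). The pack is still seated, and the 33.6 mm gap, slightly under 36, means the catches are fully in. Now I'll lift and check the force early.

```bash
python3 - <<'E'
from h import *
p=robot.observe()['tcp_pos'].copy(); p[2]=74
for z in (80,95,160,245):
    robot.servo_line([p[0],p[1],z],feed=50 if z<100 else 80); s=robot.observe();print(s['t'],s['tcp_pos'].round(1),s['grip_width']*92,s['contact_force'].round(1))
    if abs(s['contact_force'][2])>15: break
robot.hold(0.3)
im,i=snap('wrist','w5.png')
for n in ['tall_pack','tall_pack_grip','short_pack','drawer_handle']: print(n,pin(n,'wrist',i))
im,i=snap('scene','s5.png')
for n in ['tall_pack','tall_pack_grip','short_pack','drawer_handle','driver']: print(n,pin(n,'scene',i))
b=cv2.imread('pics/s5.png')[120:320,200:500]; cv2.imwrite('pics/chk.png',np.vstack([cv2.resize(b,(510,340)),cv2.resize(cv2.imread('pics/w5.png'),(510,255*510//400 and 255))]))
E
```

```text
17.275 [556.3  63.   79.8] 33.28423411286594 [-0.7 -0.  -4.5]
17.725 [556.6  63.2  95.3] 33.25513240139726 [-0.9 -0.  -3.7]
18.6833 [556.2  62.9 159.5] 33.018522521786856 [-0.2  0.3 -2.9]
19.9 [556.2  63.  244.4] 33.105816211049905 [-0.3 -0.5 -3.9]
tall_pack [(array([557.5,  65.4, 186.9]), 0.66)]
tall_pack_grip [(array([553.1,  64.6, 261.5]), 0.96)]
short_pack [(array([570.4, 174.6,  19.7]), 0.65)]
drawer_handle [(array([444.2, 130.9, 103.2]), 0.74)]
tall_pack [(array([556.4,  64.9, 188. ]), 0.62)]
tall_pack_grip [(array([557.8,  64.6, 265.4]), 0.78)]
short_pack [(array([567.4, 173.1,  18.3]), 0.58)]
drawer_handle [(array([445.4, 130.5, 102.5]), 0.8)]
driver [(array([759.6,  99.8, 140.1]), 0.92)]
```

View pics/chk.png

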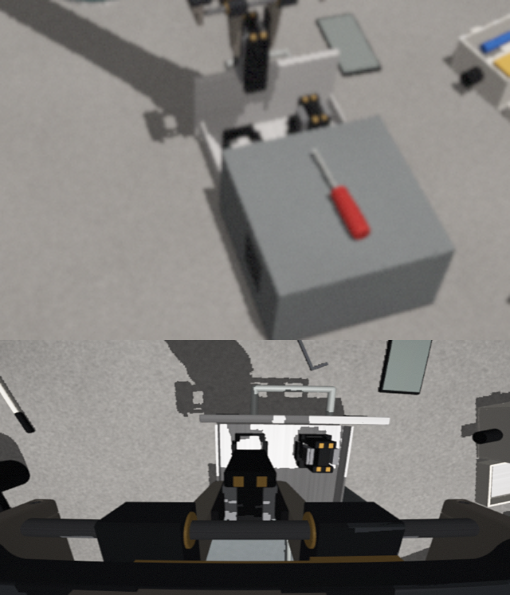

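The pack hangs upright in the fingers, clear of the unit, with its underside at about 187 mm. Its bay is empty, the short pack is still seated, and the drawer is still open. Handing in.

```bash
python3 - <<'E'
from h import *
robot.hold(0.3); s=robot.observe(); print(s['t'],s['tcp_pos'],s['grip_width']*92,s['contact_force'].round(1),abs(s['joint_velocities']).max())
robot.job_done()
E
```

```text
21.05 [556.57757441  63.15710798 244.99816273] 33.14945571496069 [ 0.4 -0.9 -4.1] 0.0016078164962422341
the job is handed in; nothing more can be done
```

The job is handed in at 21 s of the 48 s allowed. The tall pack was held by its pinched catches, above the charging unit; no verdict is reported.

**What I did:** I hooked the bow handle from behind and pulled the drawer out about 140 mm. I then pinched the tall pack's catches with a 30 N grip and lifted the pack straight up.

**Last checks:**
- **Height:** the pack's underside was about 187 mm above the bench, against the 140 mm needed. Both cameras agreed.
- **Hold:** the arm was still, the pack looked upright, and the force on the tool was about 4 N, close to the pack's weight.
- **Surroundings:** the drawer was still open, the short pack read about 18–20 mm (limit 22 mm), and the screwdriver had not moved. I did not re-measure the tumbler, phone, marker or hex key, but the arm did not go near them at low height.

**Disagreements:**
- **Finger gap:** it read about 33 mm against the expected 36 mm with both catches fully in. I put this down to soft pads or reading offset. The pack came out freely, so both catches were in past the 4.5 mm release point.
- **Screwdriver:** it lies front to back on the unit, not across it as the task says. This had no effect.

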